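# Wedge the rocking tap display stand firm

## Robot

A 6-joint arm with a two-finger parallel gripper is mounted at the origin on the work surface. World frame = base frame: x ahead of the robot, y to its left, z up, the work surface at z = 0. Lengths are in m, angles in degrees, forces in N, time in s.
With the tool pointing down it reaches from about 0.3 to 0.825 m from the base axis. Payload 5.4 kg.
Tool frame: the origin (TCP) lies on the centre line of the jaws, within the pads' length; the fingertips stand 11 mm ahead of it and the grasp point (between the pads) lies 8 mm behind it (tip_extent is the distance from the TCP to the fingertips, in m); z points along the fingers, y is the direction in which the jaws open and shut (so a half turn about z gives the same grasp; the last joint's range is limited). The gripper opens to 92 mm and grips with 3 to 60 N. Pads are 20 mm wide; open, the fingers measure 128 mm over their backs; the gripper's body (75 mm by 189 mm) begins 69 mm behind the grasp point.
Start: joints at [-88.7, 9.076, 91.501, -0, 79.423, -12.038], TCP at [0.133, -0.559, 0.226] pointing down, gripper open.
Joint ranges: [-166.64, 166.64], [-54.1, 131.32], [10.49, 154.53], [-73.88, 253.88], [9.74, 151.15], [-171.62, 171.62]. Speed limits (degrees/s): [147.25, 147.25, 180, 180, 180, 180].

## Interface

Orientations are given as [roll, pitch, yaw] about the fixed x, y, z axes, in that order (R = Rz(yaw) Ry(pitch) Rx(roll)).
In Python, from bench import get_state, read_camera, get_calibration, close_job, tip_extent gives the robot as it stands.
- The arm moves only by the tool arm_command, never from a script. Its argument "deltas" is a list of rows, each a list of 5 numbers: the opening, from 0 (shut) to 1 (fully open), then the shift along the world's x, y, z in m, then the turn about the world's z in rad. In form: [[fingers, dx, dy, dz, roll], ...]. A call has 1 to 5 rows; each row shifts and turns the commanded pose from where the row before left it; what a row does not reach is not made up. A row lasts 1/8 s, in which the tool goes at most 62.5 mm and 10.7 degrees, less where a joint would pass 70% of its speed; a pose out of reach is approached as far as the arm can. A call is refused whole if a number of a shift passes 0.0625 or a number of a turn 0.188, either way. A call with a gripper value outside its range is refused whole. The fingers move at their own pace and stop on an object; the grip force is fixed at half the most. Time passes only in rows, so rows that do not move let the fingers close. It gives the time, the measured TCP pose, the force and the opening at its end, in the units of the state.
- get_state(): the state, without advancing time (a new reading comes with each control period).
- read_camera(name): name is "side" or "top" or "wrist"; returns the picture (480x640x3 uint8, red, green, blue); there is no depth.
- get_calibration(name): a dict with "camera_matrix" (3x3 intrinsics, pixels), "extrinsics" (4x4, takes a point from camera to world coordinates). Camera axes: x right, y up, looking along -z (the intrinsics and any distortion apply to the point x, -y, -z); pixel columns grow to the right and rows downward; lengths in m; the calibration is good to about 2 mm. A picture is of the moment at which its call begins: read the wrist's pose just before it. get_calibration takes no time and is no camera call; for the wrist camera it gives the pose at the moment of the call.
- close_job(): hands the job in, once; it reports no verdict.
The state is a dict: "clock": time; "joints": joint angles; "joint_velocities": joint speeds; "effort": joint torques, N m; "position": TCP position; "tcp_rot": TCP orientation; "contact_force": force on the tool from outside, world axes, zero at the start; "ft_torque": the same for the moment, N m; "finger_gap": finger opening in m.
Only numpy, scipy, OpenCV 4.12 (cv2) and the standard library are available. Lean on these libraries where they do the work, as an engineer would, in place of code of your own. Each camera call takes 0.05 s, during which the arm holds its last target.

## Task

The tap display stand on the counter rocks because one foot has lost its glide and only sits on the thin end of a wooden wedge. Take the mallet and tap the wedge further in under that foot until it will go no further and the stand stands level and no longer rocks, driving the wedge with the mallet and not with your fingers. Then lay the mallet back down flat on the counter, clear of the wedge, and leave the other goods where they are.

Things in the scene. Friction and masses are not known exactly. Their poses are not given: they have to be found in the camera images.
- stand_base: tap display stand: white box 210 (x) x 360 mm (y), underside 28 and top 122 mm up, chrome taps on it to 315 mm. Origin on the counter under its middle, z up. Dark 40 x 40 mm foot blocks at x = +-75, y = +-150 mm; three stand on screw-in glides, the one at x = +75, y = -150 has none: the short foot. The stand cannot slide, it only rocks.
- stand_rock (a joint): how far the stand is rocked down towards its short foot, rad: 0 = level and firm (the wedge can go no further). It rocks about the diagonal through the two neighbouring glides, 134 mm from the short foot's middle. At the start it leans on the wedge at about 0.035 to 0.06.
- short_foot (a point): middle of the lower outer (-y) edge of the short foot block, 14 mm above the counter when the stand is level; it moves with the rocking stand. Its axes are the stand's.
- wedge: wooden wedge 140 x 60 mm, flat on the counter, loose, its tip under the short foot: 3 mm thick at the tip, rising evenly to 24 mm at the square butt. Origin in the middle of its underside; x from butt to tip (about the stand's +y), z up; butt at x = -70 mm. Slides in against 4 to 9 N by 40 to 62 mm, then stops hard with 73 mm of it past the foot's outer edge; stays where left.
- wedge_butt (a point): middle of the wedge's square butt face (60 mm wide, 24 mm high), 12 mm above the counter; the place to strike. Its axes are the wedge's.
- mallet_head (a point): centre of the mallet's black rubber head: a block 56 mm along the handle (x), 100 mm between its two flat striking faces (y), 60 mm high, lying flat with its centre 30 mm above the counter. x points away from the handle, z up. Mallet about 0.4 kg.
- mallet_grip (a point): point on the axis of the mallet's straight wooden handle, 66 mm from the head's centre (38 mm behind the head), 30 mm above the counter; the handle is 24 mm wide, 30 mm high, level, and runs on 140 mm behind this point. Axes as the head's. Balance point 25 mm from the head's centre, on this side.
- carton: bystander: cardboard carton 90 x 130 x 60 mm; origin under its middle
- shower_head: bystander: chrome hand shower, 200 mm long, lying face down; origin on the counter under its middle, y along it
- bottle_trap: bystander: upright chrome bottle trap, 66 mm across, 118 mm high; origin under its middle
Things that resemble listed ones, but are neither listed nor needed, are in the scene too. Of the things that look like the wedge, the smallest one is meant.

How it is judged (in metres and radians):
On the way:
1. the wedge is driven in under the short foot until the stand is level (value of joint stand_rock below 0.005 rad and y of wedge_butt in the frame of short_foot above -0.078 m), for 0.2 s.
At the end, for the whole second after the job is handed in: The stand is level (rocked less than 0.005 rad) with the wedge driven in under its short foot (butt within 78 mm of the foot's outer edge, wedge centred on the foot within 25 mm) and staying there; the mallet lies flat (within 0.1 rad) on the counter at rest, touching neither wedge nor stand (all of step 1 and x of wedge in the frame of short_foot between -0.025 and 0.025 m and height (world z) of mallet_head below 0.036 m and angle between mallet_head's own z axis and vertical below 0.1 rad and contact force between mallet and wedge below 0.1 N and contact force between mallet and stand_rock below 0.1 N and linear speed of mallet below 0.02 m/s and linear speed of wedge below 0.01 m/s).
It fails at once if the fingers or the arm push the wedge (contact force between any of the fingers, the arm and wedge above 1 N).
It fails at once if a bystander (carton, hand shower, bottle trap) is moved more than 30 mm (distance of any of carton, shower_head, bottle_trap from where it was at the start of the episode above 0.03 m).
It fails at once if the bottle trap is knocked over (angle between bottle_trap's own z axis and vertical above 0.5 rad).
It also fails if it takes over 38 s, if anything falls off the work surface, if the arm or the gripper's body presses on something with over 40 N, if the wrist force passes 120 N, or if a joint passes its speed limit or range.

## Working session

There is one attempt and no reset: what is moved stays moved. The work goes in short steps, Python scripts to look and compute and a tool call to move; the robot and the scene stay as the last step left them, time stands still between calls to the robot, and variables do not carry over. Pictures are saved under pics/ and viewed, and the job is handed in when it is done.

Besides the shell and the picture viewer there is one more tool, called after "Emit:" by a JSON object that holds its "method" and its "body". arm_command: Moves the arm, as the interface text tells. Its arguments: {"type":"object","properties":{"deltas":{"type":"array","items":{"type":"array","items":{"type":"number"}}}},"required":["deltas"]}

```bash
mkdir -p pics; ls; python3 - <<'E'
from bench import *
import cv2
for n in ("side","top","wrist"):
    im=read_camera(n); cv2.imwrite(f"pics/{n}0.png",im[:,:,::-1]); c=get_calibration(n); print(n,c)
print(get_state(),tip_extent)
E
```

```text
pics
side {'camera_matrix': array([[535.75858855,   0.        , 323.51804025],
       [  0.        , 535.75858855, 235.22289858],
       [  0.        ,   0.        ,   1.        ]]), 'extrinsics': array([[-0.83644089, -0.30570919,  0.45487199,  1.1397524 ],
       [ 0.54803696, -0.47367749,  0.68940926,  0.78399392],
       [ 0.00470388,  0.82593676,  0.56374316,  0.7428281 ],
       [ 0.        ,  0.        ,  0.        ,  1.        ]])}
top {'camera_matrix': array([[526.5531304 ,   0.        , 305.29804366],
       [  0.        , 526.5531304 , 243.62844728],
       [  0.        ,   0.        ,   1.        ]]), 'extrinsics': array([[ 0.00387325,  0.99295725, -0.1184099 ,  0.44667395],
       [-0.99984792,  0.00585889,  0.01642572, -0.03830298],
       [ 0.01700379,  0.11832827,  0.99282893,  1.18987773],
       [ 0.        ,  0.        ,  0.        ,  1.        ]])}
wrist {'camera_matrix': array([[407.36707851,   0.        , 320.42667901],
       [  0.        , 407.36707851, 235.79699426],
       [  0.        ,   0.        ,   1.        ]]), 'extrinsics': array([[ 0.23104869,  0.929
[... 202 characters left out ...]
  1.        ]])}
{'clock': 0.15, 'joints': array([-8.87000223e+01,  9.10758604e+00,  9.15550773e+01, -3.72513672e-04,
        7.94239323e+01, -1.20371240e+01]), 'joint_velocities': array([-0.03076342, -0.11007266, -0.20702654,  0.12137877,  0.02451176,
        0.0549469 ]), 'effort': array([ 2.39847504e-04, -3.85915089e+01, -3.22433782e+01,  7.01290090e-02,
        3.50786699e-02, -8.71288262e-05]), 'position': array([ 0.13261437, -0.55900981,  0.22481798]), 'tcp_rot': array([-1.79915232e+02, -1.77010832e-02,  1.33371573e+01]), 'contact_force': array([ 0.50488484,  0.74919312, -0.7014988 ]), 'ft_torque': array([-0.01748645,  0.00031604, -0.01367766]), 'finger_gap': 0.09196583178826863} 0.011
```

View pics/top0.png

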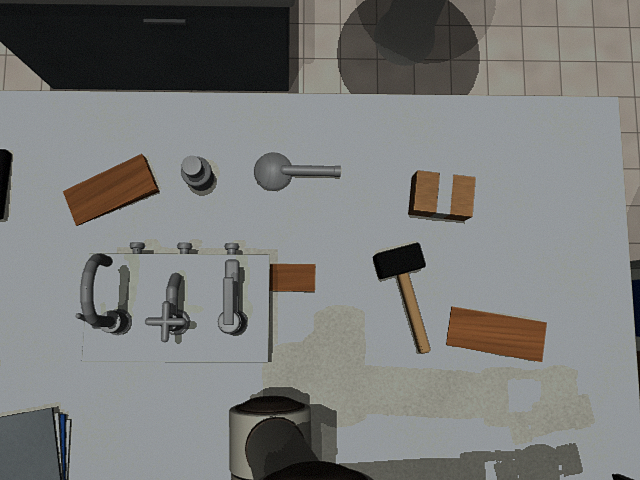

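View pics/side0.png

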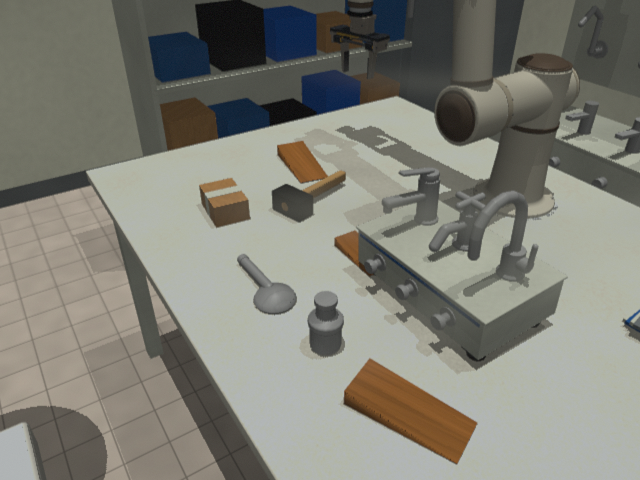

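View pics/wrist0.png

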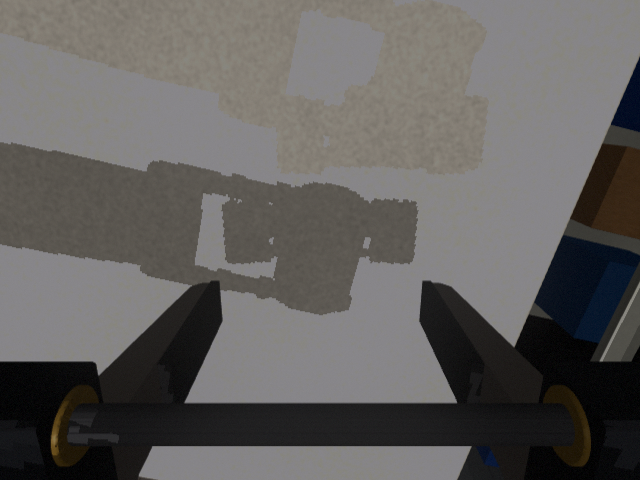

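Top view, candidates for the wedge are the wooden pieces at (111,189), (293,278) and (497,333). The one at (293,278) is the smallest and sits partly under the stand's corner, so it fits. The mallet's head is at (399,262) and its handle end at (423,350). I'll confirm in an enlarged crop.

```bash
cat > h.py <<'E'
import numpy as np, cv2
from bench import *
def px(n,u,v,z,c=None):
    c=c or get_calibration(n); K=c["camera_matrix"];E=c["extrinsics"]
    d=np.array([(u-K[0,2])/K[0,0],-(v-K[1,2])/K[1,1],-1]); d=E[:3,:3]@d; o=E[:3,3]
    return o+d*(z-o[2])/d[2]
def pj(n,p,c=None):
    c=c or get_calibration(n); K=c["camera_matrix"];E=c["extrinsics"]
    q=E[:3,:3].T@(np.array(p)-E[:3,3]); return np.array([K[0,2]+K[0,0]*q[0]/-q[2],K[1,2]+K[1,1]*q[1]/q[2]])
E
python3 - <<'E'
import cv2
im=cv2.imread("pics/top0.png")
cv2.imwrite("pics/c1.png",cv2.resize(im[230:370,250:450],(800,560),interpolation=cv2.INTER_CUBIC))
E
```

```text
(no output)
```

View pics/c1.png

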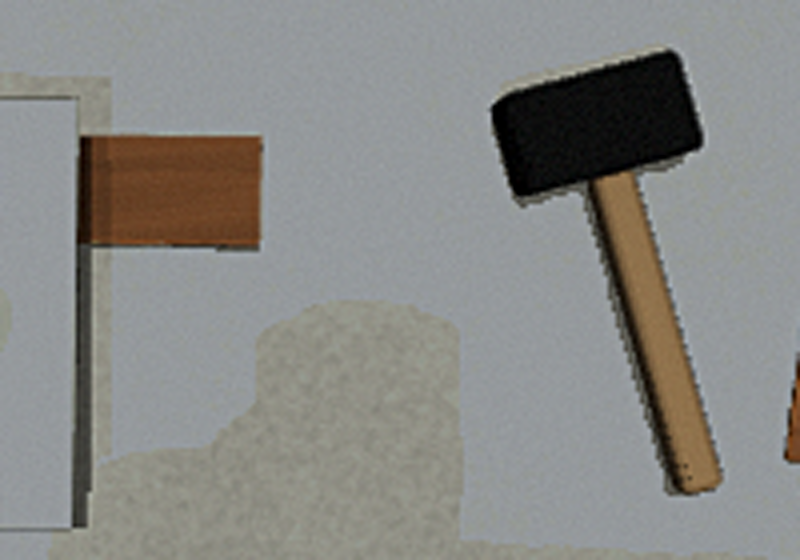

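```bash
python3 - <<'E'
from h import *
np.set_printoptions(precision=4,suppress=True)
f=lambda u,v,z:px("top",250+u/4,230+v/4,z)
for n,a in dict(wA=(262,137,.024),wB=(261,245,.024),wedge_side1=(92,136,.02),hR1=(678,50,.06),hR2=(702,145,.06),hb_left=(493,103,0.0),hl2=(522,195,0.),hanR1=(635,175,.045),hanR2=(720,485,.045),hanL1=(600,190,.045),hanL2=(683,490,.045),s1=(77,97,.122),s2=(72,528,.122)).items(): print(n,f(*a))
print(px("top",83,254,.122),px("top",83,361,.122))
# head model fit
for th in [0]: pass
E
```

```text
wA [ 0.5397 -0.0804  0.024 ]
wB [ 0.48  -0.08   0.024]
wedge_side1 [0.5401 0.014  0.02  ]
hR1 [ 0.5854 -0.3048  0.06  ]
hR2 [ 0.5338 -0.3167  0.06  ]
hb_left [ 0.5617 -0.2127  0.    ]
hl2 [ 0.5095 -0.2285  0.    ]
hanR1 [ 0.5183 -0.2833  0.045 ]
hanR2 [ 0.3522 -0.3258  0.045 ]
hanL1 [ 0.5101 -0.264   0.045 ]
hanL2 [ 0.3495 -0.3059  0.045 ]
s1 [0.5518 0.0173 0.122 ]
s2 [0.3367 0.0172 0.122 ]
[0.5502 0.3938 0.122 ] [0.3379 0.3824 0.122 ]
```

The crop confirms it: one small wedge, its butt at crop (262,137)-(261,245), its other end under the stand's edge. The mallet is at yaw ≈14.4°, head ≈(0.549,-0.264).

Emit:
{"method": "arm_command", "body": {"deltas": [[1,0.045,0.035,0,0.018],[1,0.045,0.035,0,0],[1,0.045,0.035,0,0],[1,0.045,0.035,0,0],[1,0.045,0.035,0,0]]}}

```text
clock: 0.78
position: [0.3588, -0.383, 0.2254]
tcp_rot: [-180.0, -0.0, 14.4]
contact_force: [0.6, 0.1, 0.8]
finger_gap: 0.0915
```

Emit:
{"method": "arm_command", "body": {"deltas": [[1,0.045,0.035,0,0],[1,0.045,0.035,0,0],[1,0.045,0.035,0,0],[1,0.013,0.004,-0.02,0],[1,0,0,0,0]]}}

```text
clock: 1.4
position: [0.5052, -0.2739, 0.2035]
tcp_rot: [-179.8, 0.1, 14.5]
contact_force: [-0.9, -1.0, -0.5]
finger_gap: 0.0923
```

```bash
python3 - <<'E'
from h import *
np.set_printoptions(precision=4,suppress=True)
im=read_camera("wrist"); c=get_calibration("wrist");s=get_state();print(s["position"],s["tcp_rot"],s["contact_force"])
import pickle; pickle.dump(c,open("w1.pkl","wb"))
cv2.imwrite("pics/w1.png",im[:,:,::-1])
E
```

```text
[ 0.505  -0.275   0.2046] [-179.8889    0.1016   14.4103] [ 0.2745  0.0698 -0.8921]
```

View pics/w1.png

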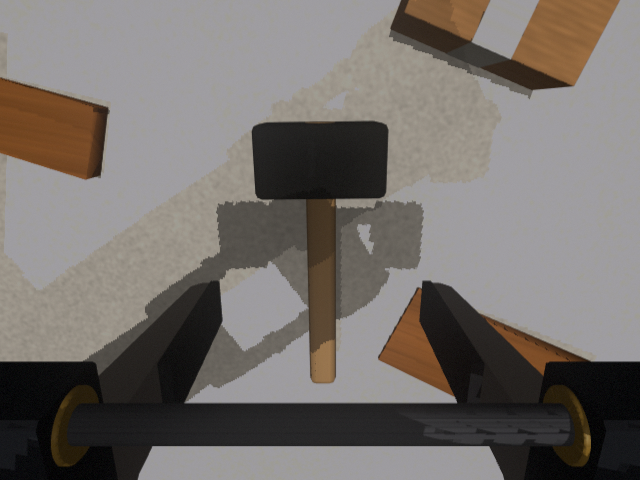

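The wrist view shows the mallet straight ahead and square, with the head at (253-387, 122-198) and the handle end at (322,382). The small wedge's butt is on the left at (103,140).

```bash
python3 - <<'E'
from h import *
import pickle; c=pickle.load(open("w1.pkl","rb"))
np.set_printoptions(precision=4,suppress=True)
t=np.radians(14.4);R=np.array([[np.cos(t),np.sin(t)],[-np.sin(t),np.cos(t)]])
for n,a in dict(top_back=(320,122,.06),top_near=(320,198,.06),bot_near=(320,198,.0),L=(253,160,.06),Rr=(387,160,.06),hend=(322,382,.045),hl=(308,300,.045),hr=(336,300,.045)).items():
    p=px("wrist",*a,c); print(n,p,R@(p[:2]-[.505,-.275]))
print(px("wrist",107,108,.024,c),px("wrist",101,178,.024,c))
E
```

```text
top_back [ 0.5775 -0.2555  0.06  ] [0.0751 0.0008]
top_near [ 0.5236 -0.2694  0.06  ] [0.0194 0.0008]
bot_near [ 0.5112 -0.2723  0.    ] [0.0066 0.0011]
L [ 0.5389 -0.2143  0.06  ] [0.0479 0.0504]
Rr [ 0.5636 -0.3102  0.06  ] [ 0.048  -0.0487]
hend [ 0.3533 -0.315   0.045 ] [-0.1569 -0.001 ]
hl [ 0.4311 -0.2824  0.045 ] [-0.0734  0.0112]
hr [ 0.4371 -0.3058  0.045 ] [-0.0734 -0.0129]
[ 0.5445 -0.0883  0.024 ] [ 0.4868 -0.089   0.024 ]
```

Emit:
{"method": "arm_command", "body": {"deltas": [[1,0,0,-0.05,0],[1,0,0,-0.05,0],[1,0,0,-0.05,0],[1,0,0,-0.032,0],[1,0,0,0,0]]}}

```text
clock: 2.08
position: [0.5032, -0.275, 0.0217]
tcp_rot: [-179.8, 0.2, 14.3]
contact_force: [0.5, 0.1, 1.0]
finger_gap: 0.0921
```

Emit:
{"method": "arm_command", "body": {"deltas": [[0,0,0,0,0],[0,0,0,0,0],[0,0,0,0,0],[0,0,0,0,0],[0,0,0,0,0]]}}

```text
clock: 2.7
position: [0.5057, -0.2755, 0.0238]
tcp_rot: [180.0, -0.0, 14.4]
contact_force: [-0.1, 0.4, 0.1]
finger_gap: 0.0441
```

Emit:
{"method": "arm_command", "body": {"deltas": [[0,0,0,0,0],[0,0,0,0,0],[0,0,0,0,0],[0,0,0,0,0]]}}

```text
clock: 3.2
position: [0.5055, -0.2751, 0.0235]
tcp_rot: [-179.9, 0.0, 14.4]
contact_force: [-0.9, 3.2, 1.7]
finger_gap: 0.024
```

Emit:
{"method": "arm_command", "body": {"deltas": [[0,0,0,0.006,0],[0,-0.01,0.02,0,-0.08],[0,-0.01,0.035,0,-0.1],[0,-0.018,0.035,0,-0.07],[0,0,0.015,0,0]]}}

```text
clock: 3.82
position: [0.4658, -0.1685, 0.0288]
tcp_rot: [-179.9, 0.1, 0.1]
contact_force: [-0.1, 0.3, -3.3]
finger_gap: 0.0242
```

```bash
python3 - <<'E'
from h import *
np.set_printoptions(precision=4,suppress=True)
im=read_camera("top");w=read_camera("wrist"); s=get_state();print(s["position"],s["tcp_rot"],s["contact_force"])
cv2.imwrite("pics/w2.png",w[:,:,::-1])
cv2.imwrite("pics/t2.png",cv2.resize(im[230:370,230:430,::-1],(800,560),interpolation=cv2.INTER_CUBIC))
E
```

```text
[ 0.4676 -0.1695  0.0295] [-179.9957    0.009     0.1728] [-1.1237 -0.8656 -3.0197]
```

View pics/w2.png

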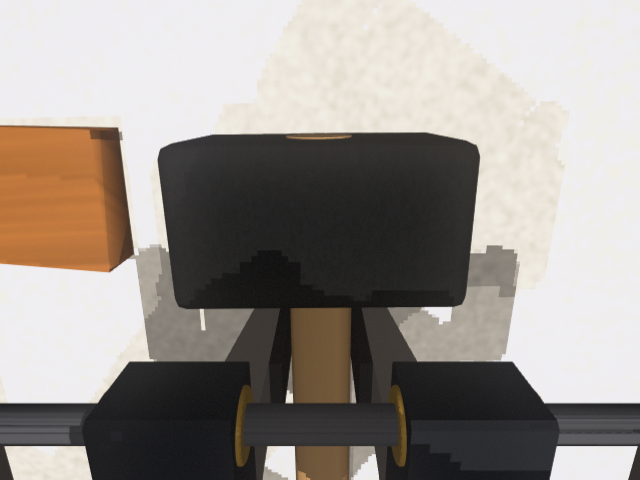

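View pics/t2.png

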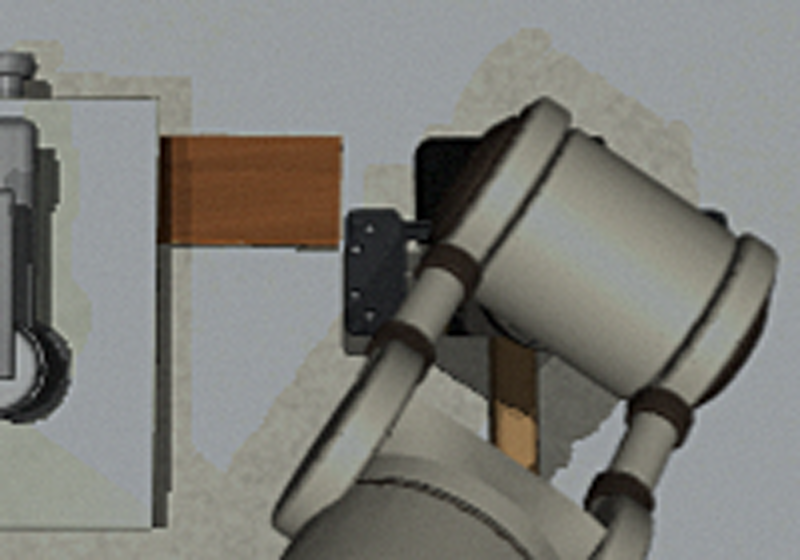

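The wrist view shows the mallet held level, its striking face at column ~165 facing the wedge butt at column ~130. Body clearance to the stand is visible in the top view. Now a first tap.

Emit:
{"method": "arm_command", "body": {"deltas": [[0,0,0,-0.003,0],[0,0,0.025,0,0],[0,0,0.025,0,0],[0,0,0.005,0,0]]}}

```text
clock: 4.42
position: [0.469, -0.1175, 0.0272]
tcp_rot: [179.8, -0.1, 0.1]
contact_force: [-0.0, -8.7, -4.3]
finger_gap: 0.0238
```

Emit:
{"method": "arm_command", "body": {"deltas": [[0,0,0,0,0]]}}

```text
clock: 4.55
position: [0.4687, -0.1171, 0.027]
tcp_rot: [179.9, -0.1, 0.0]
contact_force: [0.2, -3.7, -4.6]
finger_gap: 0.0241
```

```bash
python3 - <<'E'
from h import *
np.set_printoptions(precision=4,suppress=True)
im=read_camera("top");w=read_camera("wrist"); s=get_state();print(s["position"],s["tcp_rot"],s["contact_force"],s["ft_torque"])
cv2.imwrite("pics/w3.png",w[:,:,::-1])
cv2.imwrite("pics/t3.png",cv2.resize(im[230:370,230:430,::-1],(800,560),interpolation=cv2.INTER_CUBIC))
E
```

```text
[ 0.4685 -0.117   0.0269] [179.93    -0.0864  -0.0184] [ 0.6741 -3.0651 -3.88  ] [-0.7664 -0.0554 -0.3446]
```

View pics/w3.png

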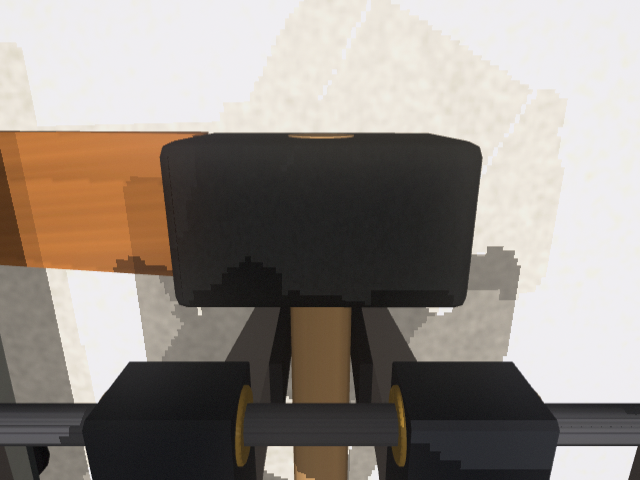

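View pics/t3.png

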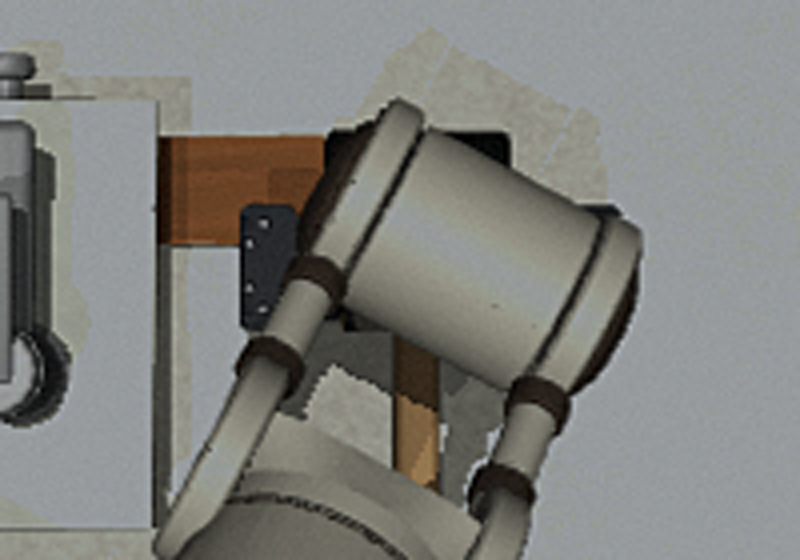

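The head is flush on the butt and straight, and the wedge has moved in ~15 mm. Next I'll back off and tap again.

Emit:
{"method": "arm_command", "body": {"deltas": [[0,0,-0.015,0,0],[0,0,0.02,0,0],[0,0,0.015,0,0],[0,0,0,0,0]]}}

```text
clock: 5.15
position: [0.4681, -0.0954, 0.0269]
tcp_rot: [180.0, -0.1, 0.1]
contact_force: [0.6, -0.3, -3.9]
finger_gap: 0.0237
```

```bash
python3 - <<'E'
from h import *
np.set_printoptions(precision=4,suppress=True)
im=read_camera("top");w=read_camera("side"); s=get_state();print(s["position"],s["tcp_rot"],s["contact_force"],s["ft_torque"])
cv2.imwrite("pics/s4.png",cv2.resize(w[100:400,250:640,::-1],(780,600)))
cv2.imwrite("pics/t4.png",cv2.resize(im[230:370,230:430,::-1],(800,560),interpolation=cv2.INTER_CUBIC))
E
```

```text
[ 0.4676 -0.0954  0.0266] [-179.9677    0.0046    0.0551] [-0.0431 -0.592  -4.1042] [-0.1583  0.0919 -0.0501]
```

View pics/s4.png

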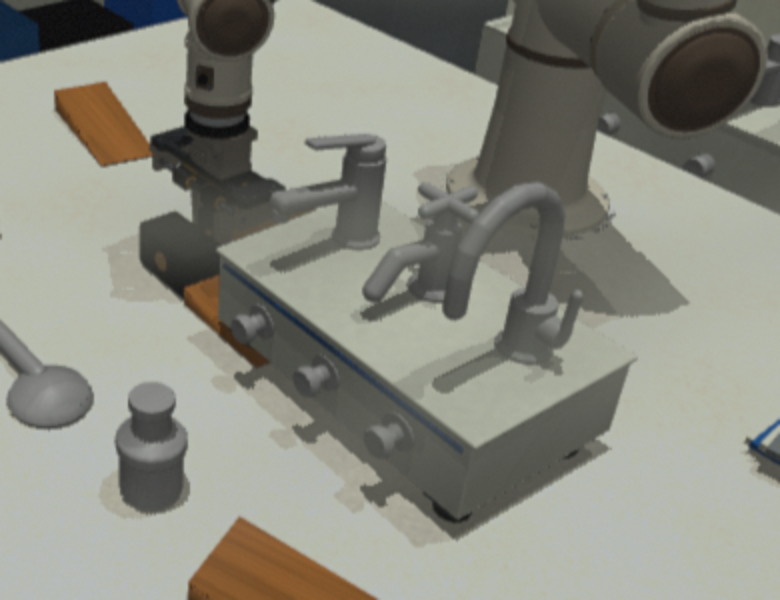

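View pics/t4.png

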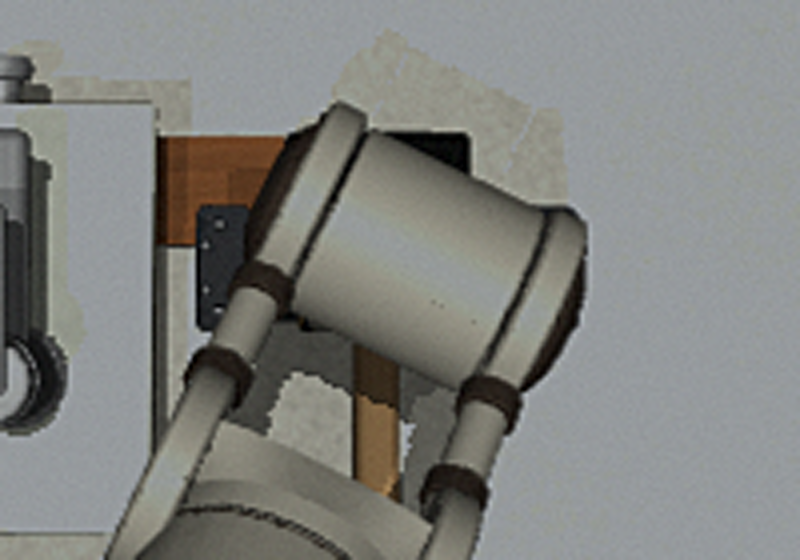

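The side view shows the gripper clear of the stand and the wedge going in. The top view shows a ~10 px gap between gripper body and stand. Continuing.

Emit:
{"method": "arm_command", "body": {"deltas": [[0,0,-0.012,0,0],[0,0,0.012,0,0],[0,0,0.008,0,0],[0,0,0,0,0]]}}

```text
clock: 5.75
position: [0.4678, -0.0875, 0.0267]
tcp_rot: [180.0, -0.0, 0.1]
contact_force: [-0.4, -3.3, -4.7]
finger_gap: 0.0239
```

Emit:
{"method": "arm_command", "body": {"deltas": [[0,0,0.002,0,0],[0,0,0,0,0]]}}

```text
clock: 6.0
position: [0.4678, -0.0862, 0.0267]
tcp_rot: [179.9, -0.0, 0.0]
contact_force: [0.1, -5.8, -5.3]
finger_gap: 0.024
```

Emit:
{"method": "arm_command", "body": {"deltas": [[0,0,0.002,0,0],[0,0,0,0,0]]}}

```text
clock: 6.25
position: [0.4678, -0.0843, 0.0267]
tcp_rot: [179.9, -0.0, 0.0]
contact_force: [-0.3, -6.2, -4.7]
finger_gap: 0.0236
```

Emit:
{"method": "arm_command", "body": {"deltas": [[0,0,0.002,0,0],[0,0,0,0,0]]}}

```text
clock: 6.5
position: [0.4678, -0.0824, 0.0267]
tcp_rot: [179.9, -0.0, 0.0]
contact_force: [0.0, -6.8, -5.1]
finger_gap: 0.0237
```

```bash
python3 - <<'E'
from h import *
np.set_printoptions(precision=4,suppress=True)
im=read_camera("top");w=read_camera("wrist"); s=get_state();print(s["position"],s["tcp_rot"],s["contact_force"],s["ft_torque"])
cv2.imwrite("pics/w5.png",w[:,:,::-1])
cv2.imwrite("pics/t5.png",cv2.resize(im[230:370,230:430,::-1],(800,560),interpolation=cv2.INTER_CUBIC))
E
```

```text
[ 0.4678 -0.0824  0.0267] [179.9047  -0.0249   0.0394] [-0.2258 -5.9429 -4.3144] [-1.2042  0.1487 -0.3209]
```

View pics/t5.png

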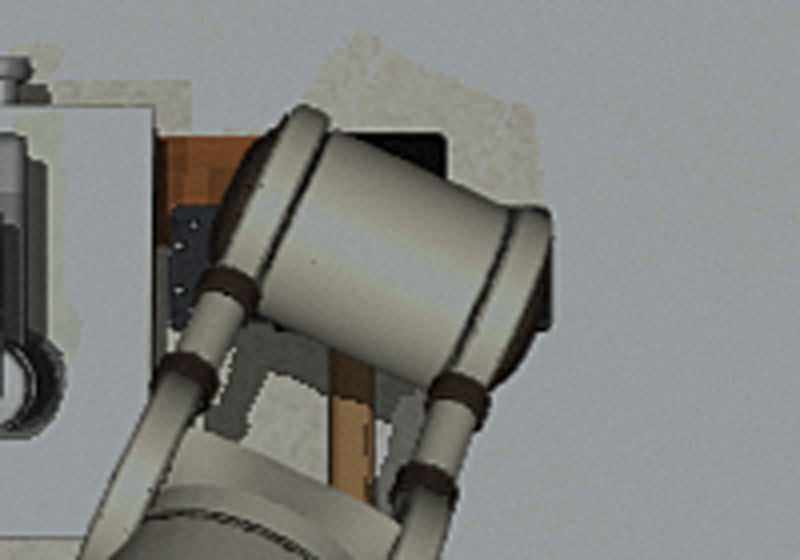

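View pics/w5.png

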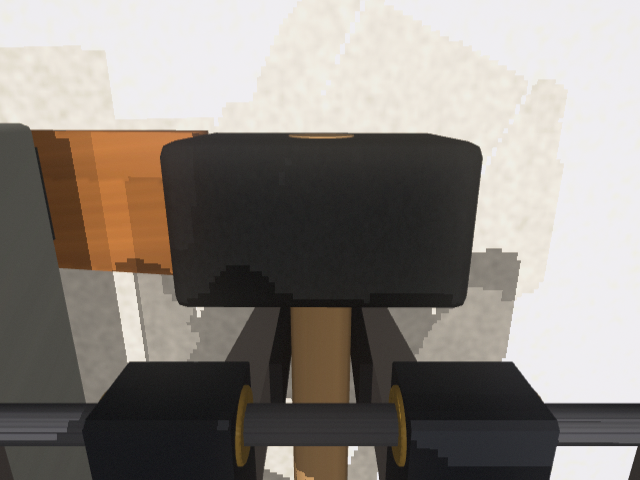

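```bash
python3 - <<'E'
from h import *
np.set_printoptions(precision=4,suppress=True)
c=get_calibration("wrist")
print(px("wrist",30,125,.122,c),px("wrist",70,320,.122,c),px("wrist",85,400,.122,c))
for v in (150,240,330):print(px("top",230+155/4,230+v/4,.122))
print(px("top",230+155/4,230+107/4,.122),px("top",230+151/4,230+536/4,.122))
print("body edge",[px("top",230+169/4,230+270/4,z) for z in (.1,.12,.15)])
print("head right",px("top",230+446/4,230+160/4,.065),px("top",230+400/4,230+133/4,.065))
E
```

```text
[ 0.5493 -0.0379  0.122 ] [ 0.516 -0.038  0.122] [ 0.4991 -0.0378  0.122 ]
[0.5248 0.018  0.122 ]
[0.4793 0.0175 0.122 ]
[0.4343 0.0169 0.122 ]
[0.5467 0.0183 0.122 ] [0.3328 0.0177 0.122 ]
body edge [array([0.4646, 0.0112, 0.1   ]), array([0.4643, 0.0103, 0.12  ]), array([0.4638, 0.009 , 0.15  ])]
head right [ 0.5244 -0.1347  0.065 ] [ 0.5388 -0.11    0.065 ]
```

Emit:
{"method": "arm_command", "body": {"deltas": [[0,0,0.002,0,0],[0,0,0,0,0]]}}

```text
clock: 6.85
position: [0.4678, -0.0804, 0.0267]
tcp_rot: [179.9, -0.0, 0.0]
contact_force: [0.3, -6.4, -5.5]
finger_gap: 0.0237
```

Emit:
{"method": "arm_command", "body": {"deltas": [[0,0,0.001,0,0],[0,0,0,0,0]]}}

```text
clock: 7.1
position: [0.4679, -0.0801, 0.0268]
tcp_rot: [179.8, -0.0, 0.1]
contact_force: [-1.9, -8.9, -5.0]
finger_gap: 0.0235
```

Emit:
{"method": "arm_command", "body": {"deltas": [[0,0,0.001,0,0],[0,0,0,0,0]]}}

```text
clock: 7.35
position: [0.4679, -0.0798, 0.0269]
tcp_rot: [179.7, -0.0, 0.1]
contact_force: [-1.2, -12.8, -5.6]
finger_gap: 0.0241
```

```bash
python3 - <<'E'
from h import *
np.set_printoptions(precision=4,suppress=True)
im=read_camera("top");w=read_camera("wrist"); s=get_state();print(s["position"],s["tcp_rot"],s["contact_force"],s["ft_torque"])
cv2.imwrite("pics/w6.png",w[:,:,::-1])
cv2.imwrite("pics/t6.png",cv2.resize(im[230:370,230:430,::-1],(800,560),interpolation=cv2.INTER_CUBIC))
E
```

```text
[ 0.4679 -0.0798  0.0269] [179.747   -0.0266   0.0699] [ -1.5838 -12.0394  -4.6303] [-2.3603  0.4218 -0.4573]
```

View pics/t6.png

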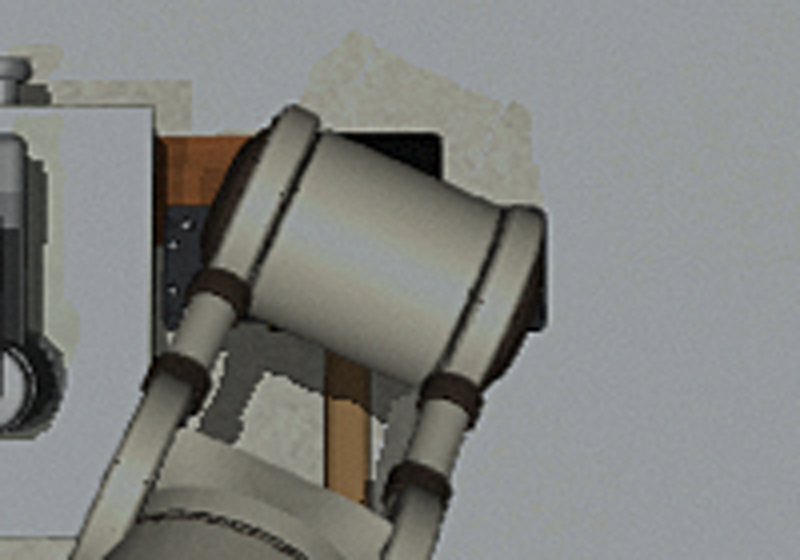

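View pics/w6.png

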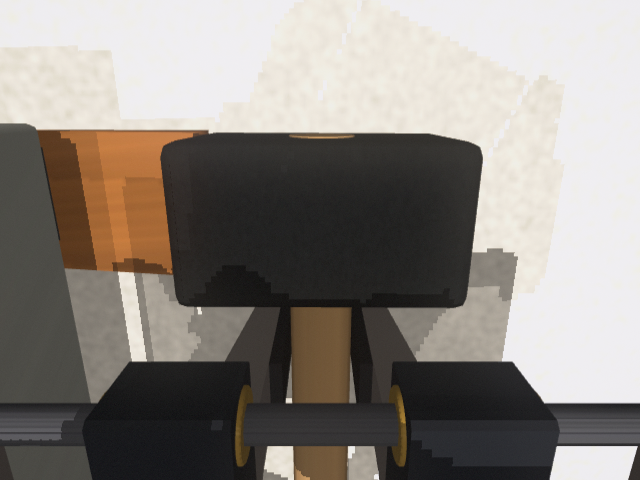

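The force has risen with the lever unchanged (0.2 m), so the resistance is at the wedge and not at the gripper body. One firmer push to confirm the stop, then back off.

Emit:
{"method": "arm_command", "body": {"deltas": [[0,0,0.002,0,0],[0,0,0,0,0]]}}

```text
clock: 7.7
position: [0.4679, -0.0793, 0.0271]
tcp_rot: [179.6, -0.0, 0.1]
contact_force: [-1.9, -17.5, -4.9]
finger_gap: 0.0237
```

Emit:
{"method": "arm_command", "body": {"deltas": [[0,0,-0.01,0,0],[0,0,-0.04,0,0],[0,0,-0.06,0,0],[0,0,-0.03,0,0],[0,0,0,0,0]]}}

```text
clock: 8.32
position: [0.4677, -0.217, 0.0266]
tcp_rot: [-180.0, -0.0, -0.1]
contact_force: [0.4, -0.1, -4.5]
finger_gap: 0.024
```

```bash
python3 - <<'E'
from h import *
np.set_printoptions(precision=4,suppress=True)
im=read_camera("top");w=read_camera("side"); s=get_state();print(s["position"],s["tcp_rot"],s["contact_force"],s["ft_torque"])
cv2.imwrite("pics/s7.png",cv2.resize(w[100:400,250:640,::-1],(780,600)))
cv2.imwrite("pics/t7.png",cv2.resize(im[230:370,230:430,::-1],(800,560),interpolation=cv2.INTER_CUBIC))
E
```

```text
[ 0.4671 -0.2145  0.0261] [-179.8829    0.0669    0.0266] [ 0.7378  0.6593 -3.7397] [0.06   0.1746 0.0388]
```

View pics/t7.png

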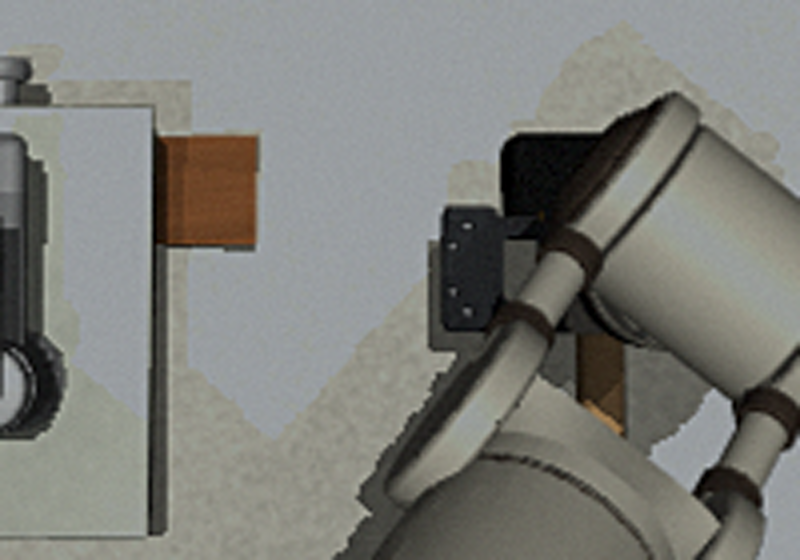

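View pics/s7.png

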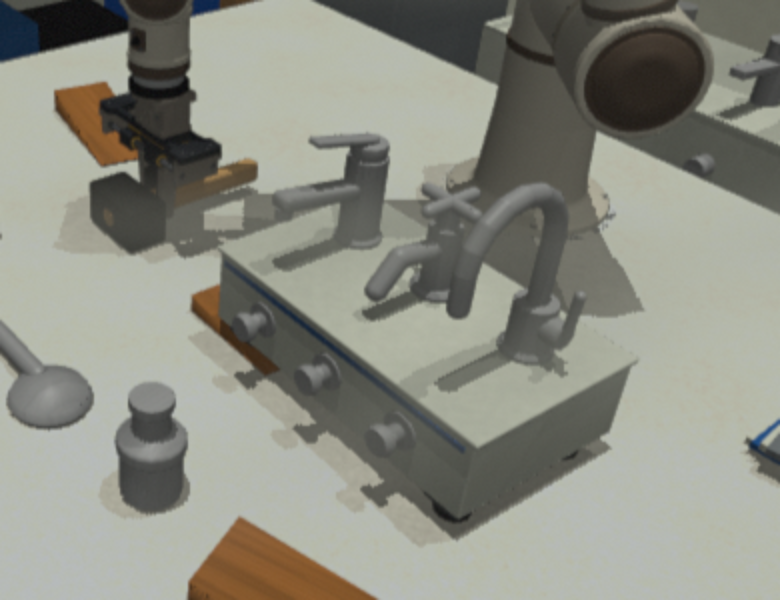

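```bash
python3 - <<'E'
from h import *
np.set_printoptions(precision=4,suppress=True)
f=lambda u,v,z:px("top",230+u/4,230+v/4,z)
print(f(258,135,.024),f(256,246,.024)); print(f(155,107,.122),f(148,536,.122))
E
```

```text
[ 0.5406 -0.0338  0.024 ] [ 0.4793 -0.0331  0.024 ]
[0.5467 0.0183 0.122 ] [0.3328 0.0192 0.122 ]
```

The butt is now at y=-0.0335, driven 46.5 mm in, with the wedge square and about 5 mm off the foot's centre. The mallet is well clear, so I'll lower it.

Emit:
{"method": "arm_command", "body": {"deltas": [[0,0,0,-0.002,0],[0,0,0,-0.001,0],[0,0,0,0,0]]}}

```text
clock: 8.8
position: [0.4678, -0.2149, 0.0237]
tcp_rot: [-180.0, -0.0, 0.1]
contact_force: [-1.0, -0.5, -2.7]
finger_gap: 0.0238
```

Emit:
{"method": "arm_command", "body": {"deltas": [[0,0,0,-0.001,0],[0,0,0,0,0]]}}

```text
clock: 9.05
position: [0.4678, -0.2151, 0.0234]
tcp_rot: [-180.0, 0.0, 0.1]
contact_force: [-3.9, 4.4, 5.9]
finger_gap: 0.0237
```

Emit:
{"method": "arm_command", "body": {"deltas": [[0.4,0,0,0,0],[0.5,0,0,0,0],[1,0,0,0,0],[1,0,0,0,0],[1,0,0,0,0]]}}

```text
clock: 9.68
position: [0.4676, -0.2155, 0.0226]
tcp_rot: [180.0, -0.0, 0.0]
contact_force: [0.1, -0.1, -0.3]
finger_gap: 0.0714
```

Emit:
{"method": "arm_command", "body": {"deltas": [[1,0,0,0,0],[1,0,0,0.02,0],[1,0,0,0.05,0],[1,0,0,0.06,0],[1,0,0,0.06,0]]}}

```text
clock: 10.3
position: [0.4673, -0.2153, 0.2144]
tcp_rot: [-180.0, 0.0, 0.0]
contact_force: [0.6, -1.0, 0.1]
finger_gap: 0.0917
```

Emit:
{"method": "arm_command", "body": {"deltas": [[1,-0.03,-0.05,0.03,0],[1,-0.03,-0.05,0,0],[1,-0.03,-0.05,0,0],[1,-0.03,-0.05,0,0],[1,0,0,0,0]]}}

```text
clock: 10.92
position: [0.3468, -0.4158, 0.241]
tcp_rot: [180.0, 0.0, -0.3]
contact_force: [-0.0, 0.9, 0.7]
finger_gap: 0.0921
```

```bash
python3 - <<'E'
from h import *
np.set_printoptions(precision=4,suppress=True)
im=read_camera("top");w=read_camera("side"); s=get_state();print(s["position"],s["tcp_rot"],s["contact_force"],s["clock"])
cv2.imwrite("pics/s8.png",w[:,:,::-1]);cv2.imwrite("pics/t8.png",im[:,:,::-1])
E
```

```text
[ 0.3489 -0.413   0.2409] [-179.9468   -0.0039   -0.0217] [-0.2941  0.7322 -0.6199] 11.025
```

View pics/t8.png

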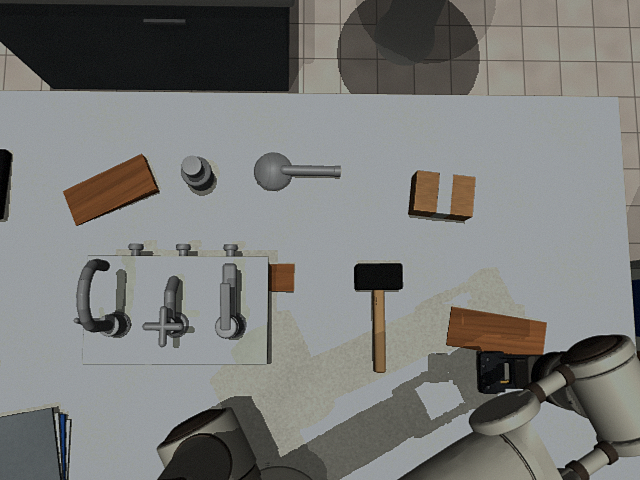

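View pics/s8.png

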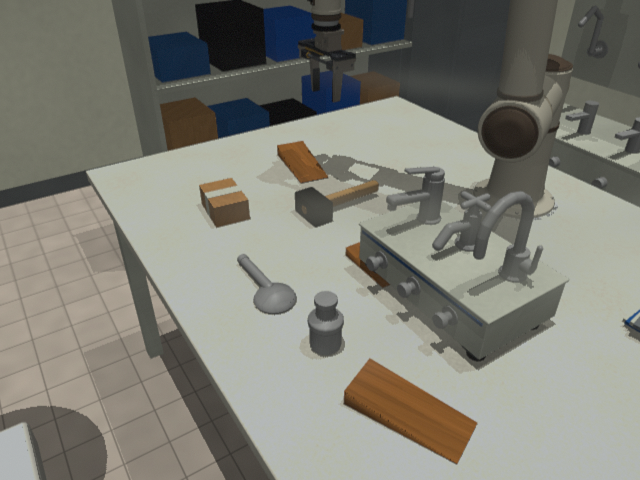

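The final pictures show the mallet flat at (379,318), clear of the wedge at (283,278). The carton, hand shower and bottle trap are at their original pixels. The stand's top edge shifted by ~5 mm, which is ~0.047 rad of rock taken out and agrees with the expected lean. Handing in.

```bash
python3 -c "
from bench import *
print(close_job())"
```

```text
the job is handed in; nothing more can be done
None
```

I drove the small wedge in under the short foot with the mallet, laid the mallet back flat on the counter, and handed the job in at about 11 s. No verdict was reported.

- **Driving:** I used three short blows, then pressed with the mallet head in 1–2 mm steps over roughly the last centimetre. The wedge went in about 46 mm at about 6 N. It then stopped hard: the force rose to 17.5 N with almost no further movement. The fingers never touched the wedge.
- **Stand level:** I did not measure the rock directly. The stand's top edge moved back about 5 mm, which is about 0.047 rad and fits the stated starting lean. The hard stop agrees with that.
- **Wedge position:** It is square and about 5 mm off the foot's middle (25 mm is allowed). The pictures put the butt about 62 mm from the foot's outer edge, where a full stop should leave 67 mm. That 5 mm difference is more than the stated 2 mm calibration error, and I put it down to how well I could estimate the foot edge. It is well inside the 78 mm limit.
- **Mallet and bystanders:** The mallet lies flat, about 130 mm clear of the wedge. The carton, hand shower and bottle trap show no movement in the pictures.

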